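Key a knurled sleeve onto a floor head coupling and hold it down

ROBOT

A 6-joint arm with a two-finger parallel gripper is mounted at the origin on the work surface. World frame = base frame: x ahead of the robot, y to its left, z up, the work surface at z = 0. Lengths are in m, angles in degrees, forces in N, time in s.
With the tool pointing down it reaches from about 0.3 to 1 m from the base axis. Payload 5.1 kg.
Tool frame: the origin (TCP) lies at the very end of the fingers, on their centre line; the grasp point (between the pads) lies 19 mm behind it; z points along the fingers, y is the line along which they close (so a half turn about z gives the same grasp; the last joint's range is limited). The gripper opens to 95 mm and grips with 3 to 60 N. Pads are 20 mm wide; open, the fingers measure 119 mm over their backs; the gripper's body (75 mm by 180 mm) begins 59 mm behind the grasp point.
Start: joints at [-72.17, 7.093, 94.555, -0, 78.352, -4.733], TCP at [0.249, -0.6, 0.215] pointing down, gripper open.
Joint ranges: [-149.61, 149.61], [-58.7, 133.49], [1.44, 155.28], [-77.14, 257.14], [18.33, 153.61], [-166.67, 166.67]. Speed limits (degrees/s): [147.25, 147.25, 180, 180, 180, 180].

INTERFACE

Orientations are given as [roll, pitch, yaw] about the fixed x, y, z axes, in that order (R = Rz(yaw) Ry(pitch) Rx(roll)).
In Python, from station import bot gives the robot as it stands. The module is installed in compiled form; this text tells all that it offers.
- The arm moves only by the tool move_arm, never from a script. Its argument "motion" is a list of rows, each a list of 7 numbers: the opening in per cent of the stroke, from 0 (shut) to 100 (fully open), then the shift along the tool's x, y, z in cm, then the turn, a rotation vector about the tool's x, y, z in degrees. A call has 1 to 10 rows; each row is the pose to reach, as a shift and turn from the pose commanded when the call began, along the tool's axes at that moment; what a row does not reach only later rows make up. A row lasts 1/10 s, in which the tool goes at most 50 mm and 8.59 degrees, less where a joint would pass 70% of its speed; a pose out of reach is approached as far as the arm can. A call with a gripper value outside its range is refused whole. The fingers move at their own pace and stop on an object; "newtons" is the grip in N (left out, the last holds). Time passes only in rows, so rows that repeat a pose let the fingers close. It gives the time, the measured TCP pose, the force, the opening and the grip force at its end, in the units of the state.
- bot.get_state(): the state, without advancing time (a new reading comes with each control period).
- bot.snapshot(name): name is "scene" or "top" or "wrist"; returns a dict with "color" (384x512x3 uint8, red, green, blue), "range_z" (384x512 float32, m along the optical axis (not along the pixel's ray), 0 where there is no reading), "vertical_fov" (degrees; the focal length in pixels is half the picture's height over the tangent of half this angle, whatever the lens; pixels are square), "cx", "cy" (the principal point, pixels), "cam_to_world" (4x4, takes a point from camera to world coordinates). Camera axes: x right, y up, looking along -z (the intrinsics and any distortion apply to the point x, -y, -z); pixel columns grow to the right and rows downward; lengths in m; the calibration is good to about 2 mm. A picture is of the moment at which its call begins.
- bot.close_job(): hands the job in; it is judged then, once.
Trained networks look in the newest picture that a camera, given by its name, has taken for a name from the list of things; names that differ only in an ending like _2 or _b are one class to them, and where a whole thing is asked for, a point or a joint stands for the part that bears it (a point fixed in the world has none). Each returns a list of dicts, best first, with "p" (0 to 1); they miss things now and then, are a little off and sometimes report something else, mostly with a low value. They report only what shows in the picture. A call takes as long as a camera call.
- bot.recognise(label, camera): "uv" ([column, row] in pixels, amid what is visible of it).
- bot.regions_of(label, camera): "pixels" (384x512 bool, what is visible of it) and "uv" ([column, row] in pixels, amid what is visible of it).
The state is a dict: "clock": time; "q": joint angles; "dq": joint speeds; "joint_torque": joint torques, N m; "position": TCP position; "orientation": TCP orientation; "force": force on the tool from outside, world axes, zero at the start; "wrist_torque": the same for the moment, N m; "gripper_width": finger opening in m; "grip_force": force on a finger pad.
Only numpy, scipy, OpenCV 4.12 (cv2) and the standard library are available. Lean on these libraries where they do the work, as an engineer would, in place of code of your own. Each camera call takes 0.05 s, during which the arm holds its last target. There are 200 camera calls.

TASK

Two knurled steel sleeves stand on the bench; take the one whose bore passes over the upright spigot on the vacuum floor head, slide it on flange down, turn it until its hidden keyways drop over the spigot's cross pin, and push it fully home against its spring, flange down on the rim of the cup. Finish while still holding it pushed home with the gripper, so that the snap ring can be fitted above it. Leave the other sleeve standing upright on the bench, and leave the black cover, the screwdriver and the blue bin where they are.

Things in the scene. Friction and masses are not known exactly. Their poses are not given: they have to be found in the camera images.
- sleeve: The sleeve that fits: knurled steel, 34 mm high, knurled dia 46 from 5 mm above its underside to its top, finger flange dia 54 x 5 at the lower end, through bore dia 33, about 90 g. Stands upright on the bench at the start. Origin: centre of the underside; z along the bore, up.
- sleeve_top (a point): Centre of that sleeve's top face, 34 mm above its underside. Inside, in the lower 16 mm of the bore, are two opposite keyways, 10 mm wide, 4 mm deep, open at the underside, closed above and outside, so not seen from above. Which way they point round the sleeve is not marked and must be felt for by turning (half a turn always suffices).
- odd_sleeve: The sleeve that does not fit: same outside (34 mm high, dia 46, flange dia 54) but a narrower bore, dia 24, its wall visibly thicker from above; it would stop on the spigot's nose. Stands upright on the bench. Origin: centre of the underside; z up. The two sleeves may stand in either place.
- head: Upturned light grey vacuum floor head held in black fixture blocks, fixed to the bench. Open tub 190 x 280 mm, top 80 mm above the bench, 40 to 230 mm from the spigot towards the head's +x. A steel spigot stands upright on its swivel neck. Origin: on the bench under the spigot's axis; z up.
- seat (a point): Centre of the rim of the spring cup (rim dia 56, 115 mm above the bench) at the spigot's foot, on its axis; z up. The spigot, dia 30, rises 52 mm above this point, the top 10 mm tapering to dia 22. A keyed sleeve drops freely until its underside meets the spring 8 mm above this point; it is home when the underside is at 0, flange on the rim.
- pin (a point): On the spigot's axis, level with the top of its cross pin, 14 mm above the rim. The pin is dia 6 and sticks out 4 mm from the spigot on both sides, along this point's +y and -y. An unkeyed sleeve rests on it with its underside at this height.
- spring (a joint): Compression of the spring in the cup: 0 with its seat ring 8 mm above the rim, 0.008 m when pressed flush with the rim. It pushes up with 3 N at 0 and about 8 N at 0.008, so a sleeve that is let go rises again.
- cover: Black plastic cover of the floor head with rubber wheels, about 157 x 260 x 54 mm, on the bench to the left. Origin: centre of the underside. Bystander.
- driver: Screwdriver with a red handle lying on the bench, left of the floor head's neck. Bystander.
- clip_bin: Blue open bin 100 x 130 x 50 mm with steel snap rings, on the bench to the right. Origin: centre of the underside. Bystander.

How it is judged:
By the outcome, as a careful person would: the job done as asked, in the order asked, and still so for the second after the job is handed in, while the arm keeps its last pose, push and grip.
It also fails if it takes over 72 s, if anything falls off the work surface, if the arm or the gripper's body presses on something with over 40 N, if the wrist force passes 120 N, or if a joint passes its speed limit or range.

## Working session

There is one attempt and no reset: what is moved stays moved. The work goes in short steps, Python scripts to look and compute and a tool call to move; the robot and the scene stay as the last step left them, time stands still between calls to the robot, and variables do not carry over. Pictures are saved under pics/ and viewed, at most 10 in all, crops included, and the job is handed in when it is done.

Besides the shell and the picture viewer there is one more tool, called after "Request:" by a JSON object that holds its "name" and its "arguments". move_arm: Moves the arm, as the interface text tells. Its arguments: {"type":"object","properties":{"motion":{"type":"array"},"newtons":{"type":"number"}},"required":["motion"]}

```bash
mkdir -p pics
cat > h.py <<'E'
import numpy as np, cv2
from station import bot
def pts(s):
    h,w=s["range_z"].shape; f=h/2/np.tan(np.radians(s["vertical_fov"]/2))
    v,u=np.mgrid[:h,:w]; z=s["range_z"]
    P=np.stack([(u-s["cx"])/f*z,-(v-s["cy"])/f*z,-z,np.ones_like(z)],-1)
    W=(P@np.array(s["cam_to_world"]).T)[...,:3]; W[z==0]=np.nan; return W
def save(s,n): cv2.imwrite(f"pics/{n}.png",s["color"][...,::-1])
E
python3 - <<'E'
from h import *
print(bot.get_state())
ims=[]
for c in ("top","scene"):
    s=bot.snapshot(c); W=pts(s); ims.append(s["color"])
    print(c,s["vertical_fov"],s["cx"],s["cy"],np.round(s["cam_to_world"],3).tolist(), [k for k in s])
    for l in ("sleeve","odd_sleeve","head","seat","pin","cover","driver","clip_bin"):
        try: r=bot.regions_of(l,c)
        except Exception as e: print(l,e); continue
        for d in r[:3]:
            m=d["pixels"]; q=W[m]; print(l,round(d["p"],2),np.round(d["uv"]),m.sum(),np.round(np.nanmedian(q,0),3),"zmax",np.round(np.nanpercentile(q[:,2],95),3))
    cv2.imwrite(f"pics/{c}1.png",s["color"][...,::-1])
E
```

```text
{'clock': 0.0, 'q': array([-7.21702643e+01,  7.13384589e+00,  9.46329604e+01, -1.11734291e-03,
        7.83506477e+01, -4.73090449e+00]), 'dq': array([-0.096215  , -0.03382486, -0.086072  , -0.06825248, -0.05859791,
        0.00925561]), 'joint_torque': array([-3.57674335e-04, -4.17600560e+01, -3.59933066e+01,  7.72791216e-02,
        4.91209596e-02, -1.63051113e-04]), 'position': array([ 0.24917174, -0.5996607 ,  0.21339466]), 'orientation': array([-1.79882856e+02, -8.59700316e-03,  2.25608582e+01]), 'force': array([ 0.05880142,  0.78579769, -1.0551893 ]), 'wrist_torque': array([-0.03456744, -0.02276283, -0.00592086]), 'grip_force': 0.0, 'gripper_width': 0.09507793590750353}
top 56.02081426943761 248.6725117609843 192.66789221709155 [[0.016, 0.992, -0.122, 0.373], [-1.0, 0.018, 0.018, 0.038], [0.02, 0.122, 0.992, 1.094], [0.0, 0.0, 0.0, 1.0]] ['color', 'range_z', 'vertical_fov', 'cx', 'cy', 'cam_to_world']
sleeve 0.64 [329. 206.] 187 [ 0.466 -0.224  0.025] zmax 0.036
odd_sleeve 0.59 [375. 212.] 258 [ 0.452 -0.368  0.03 ] zmax 0.036
head 0.97 [217. 162.] 7496 [0.589 0.105 0.049] zmax
[... 688 characters left out ...]
0 [ 0.482 -0.237  0.025] zmax 0.036
odd_sleeve 0.72 [154. 301.] 402 [ 0.462 -0.375  0.023] zmax 0.036
odd_sleeve 0.6 [291. 197.] 6683 [0.59  0.095 0.058] zmax 0.096
head 0.97 [290. 198.] 6413 [0.59  0.095 0.059] zmax 0.095
seat 0.59 [290. 198.] 6600 [0.59  0.095 0.059] zmax 0.096
pin 0.55 [292. 201.] 6470 [0.59  0.095 0.059] zmax 0.099
pin 0.38 [153. 303.] 301 [ 0.463 -0.376  0.031] zmax 0.037
cover 0.89 [349. 130.] 2373 [0.605 0.454 0.041] zmax 0.054
driver 0.74 [251. 135.] 184 [0.319 0.264 0.022] zmax 0.028
driver 0.26 [190. 269.] 181 [ 0.48  -0.239  0.026] zmax 0.036
driver 0.21 [289. 198.] 6578 [0.59  0.096 0.059] zmax 0.097
clip_bin 0.74 [196. 354.] 2582 [ 0.619 -0.403  0.007] zmax 0.05
```

Run:
```python
from h import *
t=cv2.imread("pics/top1.png")
a=cv2.resize(t[110:280,80:450],(800,368))
b=cv2.resize(t[180:240,305:400],(380,230),interpolation=cv2.INTER_CUBIC)
s=cv2.imread("pics/scene1.png"); c=cv2.resize(s[180:330,120:400],(420,225))
cv2.imwrite("pics/m1.png",np.vstack([a,np.hstack([cv2.resize(b,(380,225)),c])]))
s=bot.snapshot("top"); W=pts(s)
# bore radius: fraction of dark/low pts near each sleeve; high points near spigot
for x,y in((.46,-.225),(.455,-.37)):
    m=(np.hypot(W[...,0]-x,W[...,1]-y)<.045)&(W[...,2]>.028)&(W[...,2]<.05); q=W[m]
    (c,sz,_)=cv2.minAreaRect(q[:,:2].astype(np.float32)); print(m.sum(),c,sz,np.median(q[:,2]))
m=(W[...,2]>.12)&(W[...,2]<.2)&(W[...,1]>-.1)&(W[...,1]<.3); q=W[m]; print(m.sum(),np.round(q[:30],3).tolist())
```

```text
89 (0.4712580442428589, -0.2315707802772522) (0.041968297213315964, 0.04164058715105057) 0.033749187484010124
135 (0.4547232389450073, -0.37334883213043213) (0.04281606525182724, 0.04404548183083534) 0.03356097002969549
265 [[0.487, 0.122, 0.122], [0.487, 0.119, 0.127], [0.487, 0.117, 0.124], [0.487, 0.114, 0.122], [0.487, 0.111, 0.123], [0.484, 0.127, 0.124], [0.48, 0.121, 0.16], [0.48, 0.119, 0.162], [0.48, 0.116, 0.162], [0.48, 0.113, 0.163], [0.48, 0.111, 0.158], [0.485, 0.111, 0.123], [0.485, 0.109, 0.122], [0.485, 0.106, 0.12], [0.477, 0.127, 0.159], [0.477, 0.123, 0.165], [0.477, 0.121, 0.167], [0.477, 0.118, 0.167], [0.477, 0.115, 0.169], [0.476, 0.113, 0.171], [0.477, 0.111, 0.164], [0.478, 0.108, 0.159], [0.482, 0.106, 0.124], [0.482, 0.103, 0.12], [0.475, 0.129, 0.156], [0.474, 0.126, 0.164], [0.473, 0.123, 0.172], [0.474, 0.121, 0.166], [0.474, 0.118, 0.168], [0.474, 0.115, 0.167]]
```

View pics/m1.png

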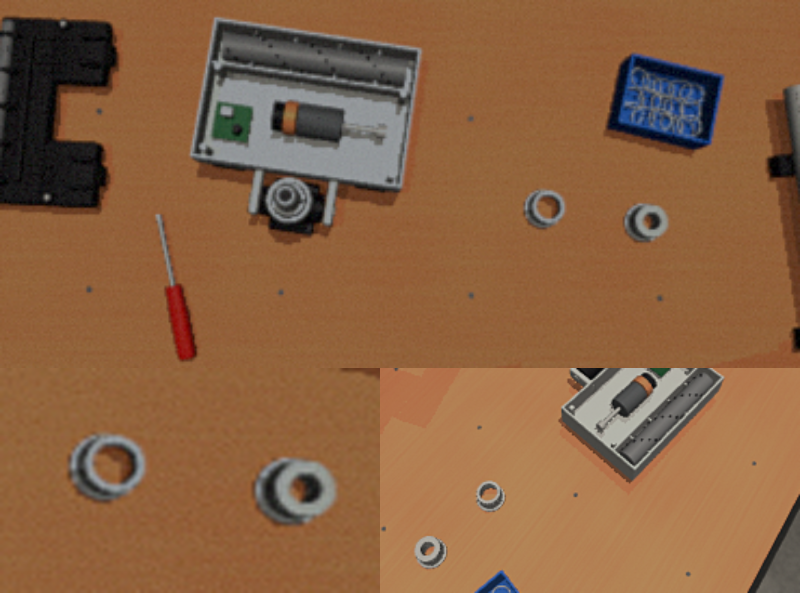

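The wide-bore sleeve is the left one, at (0.471, -0.232). The odd one is at (0.455, -0.373) and the spigot is near (0.475, 0.118). I'll move over the sleeve and look with the wrist camera.

Request:
{"name": "move_arm", "arguments": {"motion": [[100,34.6,-25.5,1.5,0,0,0],[100,34.6,-25.5,1.5,0,0,0],[100,34.6,-25.5,1.5,0,0,0],[100,34.6,-25.5,1.5,0,0,0],[100,34.6,-25.5,1.5,0,0,0],[100,34.6,-25.5,1.5,0,0,0],[100,34.6,-25.5,1.5,0,0,0],[100,34.6,-25.5,1.5,0,0,0],[100,34.6,-25.5,1.5,0,0,0],[100,34.6,-25.5,1.5,0,0,0]]}}

```text
clock: 1.95
position: [0.4724, -0.229, 0.1997]
orientation: [-180.0, -0.0, 22.9]
force: [-0.1, 0.3, 0.5]
gripper_width: 0.0951
grip_force: 0.0
```

Run:
```python
from h import *
s=bot.snapshot("wrist"); save(s,"w1"); W=pts(s)
st=bot.get_state(); print(st["position"],st["orientation"],st["dq"].round(1)); print(np.round(s["cam_to_world"],3).tolist(),s["vertical_fov"])
for l in ("sleeve","odd_sleeve"):
    for d in bot.regions_of(l,"wrist")[:2]: print(l,d["p"],d["uv"],np.nanmedian(W[d["pixels"]],0))
x,y=.471,-.2315
for _ in range(3):
    m=(np.hypot(W[...,0]-x,W[...,1]-y)<.04)&(W[...,2]>.028)&(W[...,2]<.05); q=W[m]
    (x,y),r=cv2.minEnclosingCircle(q[:,:2].astype(np.float32)); print(m.sum(),x,y,r,np.median(q[:,2]))
```

```text
[ 0.4716147  -0.23066979  0.19969868] [1.79986917e+02 1.34839113e-02 2.27668384e+01] [-2.7  0.2 -0.2 -0.7 -0.  -0.4]
[[0.388, 0.891, 0.236, 0.539], [-0.922, 0.375, 0.1, -0.201], [0.0, -0.256, 0.967, 0.37], [0.0, 0.0, 0.0, 1.0]] 65.71077627130197
sleeve 0.78 [257.8, 156.8] [ 0.47978231 -0.2308244   0.03267528]
odd_sleeve 0.97 [361.1, 217.8] [ 0.47114101 -0.37286299  0.02799668]
587 0.4737379550933838 -0.234032541513443 0.023207074031233788 0.03401463438400604
587 0.4737379550933838 -0.234032541513443 0.023207074031233788 0.03401463438400604
587 0.4737379550933838 -0.234032541513443 0.023207074031233788 0.03401463438400604
```

View pics/w1.png

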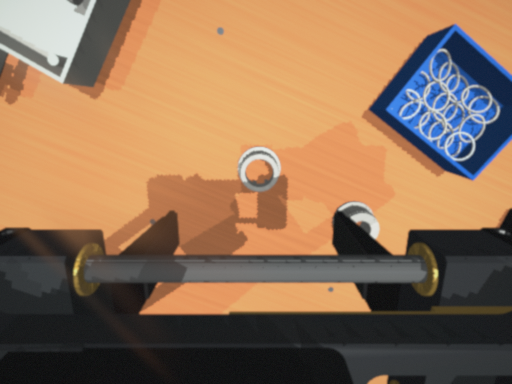

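The wrist view shows the wide-bore sleeve at pixel (259,169), measured at (0.4737, -0.2340) with its top at 34 mm and radius 23 mm. That matches the given sizes. The odd sleeve is at (358,220). I'll descend and grip.

Request:
{"name": "move_arm", "arguments": {"motion": [[100,0.2,0.33,5,0,0,0],[100,0.2,0.33,10,0,0,0],[100,0.2,0.33,13,0,0,0],[100,0.2,0.33,15,0,0,0],[100,0.2,0.33,17,0,0,0],[100,0.2,0.33,18.2,0,0,0],[100,0.2,0.33,19.1,0,0,0],[100,0.2,0.33,19.1,0,0,0],[100,0.2,0.33,19.1,0,0,0],[100,0.2,0.33,19.1,0,0,0]]}}

```text
clock: 3.1
position: [0.475, -0.2349, 0.0099]
orientation: [179.9, -0.1, 22.6]
force: [-1.3, 0.1, 0.5]
gripper_width: 0.0952
grip_force: 0.0
```

Request:
{"name": "move_arm", "arguments": {"motion": [[45,0,0,0,0,0,0],[45,0,0,0,0,0,0],[40,0,0,0,0,0,0],[40,0,0,0,0,0,0],[40,0,0,0,0,0,0],[40,0,0,0,0,0,0],[40,0,0,0,0,0,0],[40,0,0,0,0,0,0]], "newtons": 40}}

```text
clock: 3.9
position: [0.4741, -0.2342, 0.0086]
orientation: [-180.0, 0.0, 22.6]
force: [-0.8, -0.3, 0.3]
gripper_width: 0.0458
grip_force: 40.0
```

Request:
{"name": "move_arm", "arguments": {"motion": [[40,0,0,-3,0,0,0],[40,0,0,-8,0,0,0],[40,0,0,-13,0,0,0],[40,0,-1,-17,0,0,0],[40,1,-4,-20,0,0,0],[40,2,-8,-23,0,0,0],[40,3,-12,-24.1,0,0,0],[40,4,-16,-24.1,0,0,0],[40,5,-20,-24.1,0,0,0],[40,6,-24,-24.1,0,0,0]]}}

```text
clock: 4.9
position: [0.4368, 0.0118, 0.2496]
orientation: [180.0, -0.0, 22.5]
force: [1.5, 0.5, -0.4]
gripper_width: 0.0455
grip_force: 40.0
```

Request:
{"name": "move_arm", "arguments": {"motion": [[40,1,-4,0,0,0,0],[40,1.6,-7,0,0,0,0],[40,1.6,-8.5,0,0,0,0],[40,1.6,-8.5,0,0,0,0],[40,1.6,-8.5,0,0,0,0],[40,1.6,-8.5,0,0,0,0]]}}

```text
clock: 5.5
position: [0.4198, 0.0943, 0.2495]
orientation: [180.0, 0.0, 22.5]
force: [-0.1, 0.6, -0.1]
gripper_width: 0.0457
grip_force: 40.0
```

```bash
cat > spig.py <<'E'
from h import *
import sys
s=bot.snapshot("wrist"); save(s,sys.argv[1]); W=pts(s)
st=bot.get_state(); print(st["position"],st["orientation"],st["force"],st["gripper_width"])
x,y=.473,.118
from scipy.optimize import least_squares
R=np.hypot(W[...,0]-x,W[...,1]-y)
q=W[(R<.03)&(W[...,2]>.160)&(W[...,2]<.175)]; print("top",len(q),q.mean(0) if len(q) else 0,cv2.minEnclosingCircle(q[:,:2].astype(np.float32)) if len(q) else 0)
for lo,hi,r in((.133,.155,.015),(.1585,.166,None),(.110,.118,.028)):
    q=W[(R<.045)&(W[...,2]>lo)&(W[...,2]<hi)]
    if len(q)<10: continue
    if r and r<.02:
        f=least_squares(lambda p:np.hypot(q[:,0]-p[0],q[:,1]-p[1])-r,[x,y],loss="soft_l1",f_scale=.001); print(lo,len(q),f.x,np.sqrt(np.mean(f.fun**2)))
    else: print(lo,len(q),cv2.minEnclosingCircle(q[:,:2].astype(np.float32)),np.median(q[:,2]))
E
python3 spig.py w2
```

```text
[0.41985668 0.09417168 0.24953522] [1.79989251e+02 1.61847774e-02 2.24814192e+01] [-0.36160045  0.06724491 -1.17398475] 0.04540940288290704
top 828 [0.46951009 0.11563534 0.16601779] ((0.4690425992012024, 0.11570803821086884), 0.014367129653692245)
0.133 12 [0.46897173 0.11545904] 9.275536114932352e-05
0.1585 314 ((0.4690527021884918, 0.11528626084327698), 0.014747396111488342) 0.16214537481334287
0.11 895 ((0.4688676595687866, 0.11534856259822845), 0.028082385659217834) 0.11514178164198924
```

View pics/w2.png

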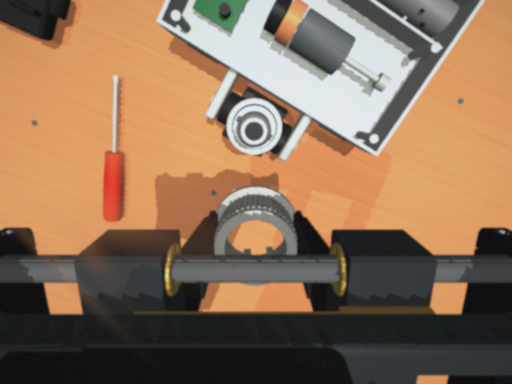

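The wrist view shows the spigot at pixel (255,128), measured at (0.4690, 0.1154). The rim radius is 28 mm at z 115 mm and the spigot top is near z 166 mm, all as specified. Next I'll check how the sleeve sits in the hand with the same camera.

Run:
```python
from h import *
s=bot.snapshot("wrist"); W=pts(s); st=bot.get_state(); p=st["position"]
R=np.hypot(W[...,0]-p[0],W[...,1]-p[1])
m=(R<.035)&(abs(W[...,2]-p[2]-.0254)<.004)
q=W[m]; r,c=np.nonzero(m); print(len(q),np.median(q[:,2])-p[2],r.min(),r.max(),c.min(),c.max())
a=np.radians(22.5); d=q[:,:2]-p[:2]; tx=d@[np.cos(a),np.sin(a)]; ty=d@[np.sin(a),-np.cos(a)]
print("tool x",tx.min(),tx.max(),"y",ty.min(),ty.max())
# inner bore/outer edges: per angle max/min radius fit
from scipy.optimize import least_squares
for _ in (0,):
    ang=np.round(np.degrees(np.arctan2(ty,tx))/6).astype(int); rr=np.hypot(tx,ty)
    ks=[k for k in set(ang) if abs(k)<12 and (ang==k).sum()>4]
    o=np.array([[tx[ang==k][rr[ang==k].argmax()],ty[ang==k][rr[ang==k].argmax()]] for k in ks]); i=np.array([[tx[ang==k][rr[ang==k].argmin()],ty[ang==k][rr[ang==k].argmin()]] for k in ks])
    for e,n in((o,"outer"),(i,"inner")):
        f=least_squares(lambda v:np.hypot(e[:,0]-v[0],e[:,1]-v[1])-v[2],[0,0,.02],loss="soft_l1",f_scale=.001); print(n,len(e),f.x)
```

```text
1863 0.02540290762213135 206 285 195 316
tool x -0.023446371931663483 0.022349040182465724 y -0.030874168744242658 0.03145784755546036
outer 23 [-0.01879522  0.00031215  0.03982358]
inner 23 [-0.00022193  0.00040534  0.01633128]
```

Request:
{"name": "move_arm", "arguments": {"motion": [[40,4,-0.12,2,0,0,0],[40,5.36,-0.12,5,0,0,0],[40,5.36,-0.12,6.4,0,0,0],[40,5.36,-0.12,6.4,0,0,0],[40,5.36,-0.12,6.4,0,0,0],[40,5.36,-0.12,7.4,0,0,0],[40,5.36,-0.12,8.4,0,0,0],[40,5.36,-0.12,9,0,0,0],[40,5.36,-0.12,9,0,0,0]]}}

```text
clock: 6.5
position: [0.4679, 0.1165, 0.1584]
orientation: [-180.0, 0.1, 22.6]
force: [0.6, 1.1, -2.1]
gripper_width: 0.0455
grip_force: 40.0
```

Request:
{"name": "move_arm", "arguments": {"motion": [[40,0,0,0.5,0,0,0],[40,0,0,1,0,0,0],[40,0,0,1.3,0,0,0],[40,0,0,1.3,0,0,0],[40,0,0,1.3,0,0,0]]}}

```text
clock: 7.0
position: [0.4687, 0.1167, 0.1466]
orientation: [-180.0, 0.0, 22.6]
force: [-0.8, 0.1, -1.3]
gripper_width: 0.0452
grip_force: 40.0
```

Run:
```python
from h import *
for i in range(3):
    s=bot.snapshot("wrist"); st=bot.get_state(); print(*(np.round(st[k],4) for k in ("position","orientation","force","wrist_torque","q")))
save(s,"w3")
```

```text
[0.4688 0.1167 0.1468] [ 1.799937e+02 -1.560000e-02  2.256480e+01] [ 0.3456  0.2948 -1.8044] [-0.0117 -0.0335  0.0891] [ 7.608700e+00 -1.159140e+01  1.193496e+02 -2.200000e-03  7.222510e+01
  7.504460e+01]
[0.4689 0.1167 0.1469] [ 1.799942e+02 -2.630000e-02  2.256350e+01] [-0.636  -0.7629 -0.6618] [0.0613 0.0515 0.0175] [ 7.608900e+00 -1.159600e+01  1.193441e+02  1.200000e-03  7.222490e+01
  7.504500e+01]
[0.4689 0.1167 0.1469] [ 1.799941e+02 -2.680000e-02  2.256410e+01] [-0.3158 -0.4058 -1.0365] [ 0.0074 -0.0335 -0.0309] [ 7.608100e+00 -1.159800e+01  1.193465e+02  1.300000e-03  7.222410e+01
  7.504360e+01]
```

Request:
{"name": "move_arm", "arguments": {"motion": [[40,0,0,0.4,0,0,0],[40,0,0,0.8,0,0,0],[40,0,0,0.9,0,0,0],[40,0,0,1,0,0,0],[40,0,0,1,0,0,0],[40,0,0,1,0,0,0]]}}

```text
clock: 7.75
position: [0.4687, 0.1167, 0.1372]
orientation: [-180.0, 0.0, 22.6]
force: [-3.1, 0.2, 4.6]
gripper_width: 0.0453
grip_force: 40.0
```

Request:
{"name": "move_arm", "arguments": {"motion": [[40,0,0,0.05,0,0,-3],[40,0,0,0.05,0,0,-6],[40,0,0,0.05,0,0,-9],[40,0,0,0.05,0,0,-12],[40,0,0,0.05,0,0,-15],[40,0,0,0.05,0,0,-18]]}}

```text
clock: 8.35
position: [0.4697, 0.1169, 0.1372]
orientation: [179.9, -0.1, 40.7]
force: [0.0, 0.2, 4.5]
gripper_width: 0.0456
grip_force: 40.0
```

Request:
{"name": "move_arm", "arguments": {"motion": [[40,0,0,0,0,0,-3],[40,0,0,0,0,0,-6],[40,0,0,0,0,0,-9],[40,0,0,0,0,0,-12],[40,0,0,0,0,0,-15],[40,0,0,0,0,0,-18]]}}

```text
clock: 8.95
position: [0.4701, 0.1169, 0.1371]
orientation: [179.8, -0.1, 58.7]
force: [1.9, -0.1, 1.5]
gripper_width: 0.0459
grip_force: 40.0
```

Request:
{"name": "move_arm", "arguments": {"motion": [[40,0,0,0.1,0,0,-3],[40,0,0,0.1,0,0,-6],[40,0,0,0.1,0,0,-9],[40,0,0,0.1,0,0,-12],[40,0,0,0.1,0,0,-15],[40,0,0,0.1,0,0,-18]], "newtons": 55}}

```text
clock: 9.55
position: [0.4686, 0.1167, 0.1345]
orientation: [180.0, -0.0, 76.7]
force: [-0.4, -0.1, -0.6]
gripper_width: 0.0457
grip_force: 55.0
```

Request:
{"name": "move_arm", "arguments": {"motion": [[40,0,0,0,0,0,-3],[40,0,0,0,0,0,-6],[40,0,0,0,0,0,-9],[40,0,0,0,0,0,-12],[40,0,0,0,0,0,-15],[40,0,0,0,0,0,-18]]}}

```text
clock: 10.15
position: [0.4693, 0.1161, 0.1351]
orientation: [179.9, 0.1, 94.6]
force: [-0.6, -1.3, 1.2]
gripper_width: 0.0449
grip_force: 55.0
```

Request:
{"name": "move_arm", "arguments": {"motion": [[40,0,0,0,0,0,3],[40,0,0,0,0,0,6],[40,0,0,0.1,0,0,7],[40,0,0,0.2,0,0,7],[40,0,0,0.3,0,0,7],[40,0,0,0.3,0,0,7]]}}

```text
clock: 10.75
position: [0.469, 0.1159, 0.1339]
orientation: [180.0, 0.1, 87.6]
force: [-4.6, -4.8, 11.1]
gripper_width: 0.0452
grip_force: 55.0
```

Run:
```python
from h import *
for i in range(3):
    s=bot.snapshot("wrist"); st=bot.get_state(); print(*(np.round(st[k],4) for k in ("position","orientation","force","wrist_torque")))
W=pts(s);p=st["position"]
R=np.hypot(W[...,0]-.4688,W[...,1]-.1165)
for a in np.arange(.145,.172,.002):
    q=W[(R<.026)&(R>.0165)&(W[...,2]>=a)&(W[...,2]<a+.002)]; print(round(a,3),len(q))
save(s,"w4")
```

```text
[0.469  0.1158 0.1338] [1.799726e+02 1.209000e-01 8.760090e+01] [-4.335  -5.4737 10.2123] [-0.9123  0.9224 -0.0401]
[0.469  0.1158 0.1339] [1.799689e+02 1.188000e-01 8.759960e+01] [-5.136  -4.3765 10.9085] [-0.9251  0.9054 -0.0117]
[0.469  0.1158 0.1338] [1.799739e+02 1.179000e-01 8.759640e+01] [-5.0844 -3.9761 10.1968] [-0.9339  0.8888 -0.03  ]
0.145 92
0.147 109
0.149 111
0.151 126
0.153 181
0.155 162
0.157 371
0.159 937
0.161 43
0.163 36
0.165 26
0.167 37
0.169 37
0.171 30
```

View pics/w4.png

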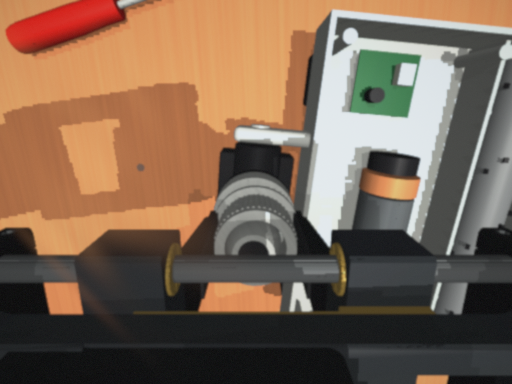

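The sleeve top is near z 159.5 mm, so its underside is about 10.5 mm above the rim. That is below the pin top, so the keyways have caught, but there is a side load of about 6.6 N towards -x, -y. I'll ease back, shift that way and press again.

Request:
{"name": "move_arm", "arguments": {"motion": [[40,-0.05,-0.05,-0.15,0,0,0],[40,-0.1,-0.1,-0.15,0,0,0],[40,-0.1,-0.1,-0.05,0,0,0],[40,-0.1,-0.1,0,0,0,0],[40,-0.1,-0.1,0,0,0,0]]}}

```text
clock: 11.4
position: [0.4689, 0.1157, 0.1339]
orientation: [179.8, -0.0, 87.6]
force: [-1.0, -2.5, 7.1]
gripper_width: 0.0458
grip_force: 55.0
```

```bash
cat > st.py <<'E'
from h import *
for i in range(2):
    s=bot.snapshot("wrist"); st=bot.get_state(); print(*(np.round(st[k],4) for k in ("position","orientation","force","wrist_torque")))
E
python3 st.py
```

```text
[0.4688 0.1157 0.1339] [ 1.798385e+02 -6.000000e-03  8.757900e+01] [-0.8948 -1.4839  7.6172] [-0.5209 -0.1055 -0.0172]
[0.4689 0.1157 0.1339] [ 1.798332e+02 -5.900000e-03  8.757590e+01] [ 0.4832 -2.5341  7.9798] [-0.5362 -0.054  -0.08  ]
```

```bash
cat > tilt.py <<'E'
from h import *
s=bot.snapshot("wrist"); W=pts(s); st=bot.get_state(); p=st["position"]
print(*(np.round(st[k],4) for k in ("position","orientation","force","wrist_torque")))
C=np.array([.4689,.1158]); R=np.hypot(W[...,0]-C[0],W[...,1]-C[1])
m=(R<.0228)&(R>.0165)&(abs(W[...,2]-p[2]-.0255)<.004); q=W[m]
for _ in range(4):
    A=np.c_[q[:,:2]-C,np.ones(len(q))]; k=np.linalg.lstsq(A,q[:,2],rcond=None)[0]; r=q[:,2]-A@k
    q=q[abs(r)<max(2*r.std(),.0003)]
a=np.radians(st["orientation"][2]); sl=k[:2]
print("n",len(q),"top z",k[2],"-> underside above rim",k[2]-.149,"slope deg along toolx",np.degrees(sl@[np.cos(a),np.sin(a)]),"tooly",np.degrees(sl@[np.sin(a),-np.cos(a)]))
q=W[(R<.0105)&(abs(W[...,2]-.167)<.004)]; print("spigot top",len(q),np.median(q,0) if len(q) else 0)
fl=W[(R<.0268)&(R>.0240)&(W[...,2]>.118)&(W[...,2]<.14)]; print("flange top",len(fl),np.median(fl,0) if len(fl) else 0)
E
python3 tilt.py
```

```text
[0.4689 0.1157 0.1339] [ 1.798331e+02 -3.000000e-03  8.757690e+01] [ 1.0162 -2.5994  7.4178] [-0.5308 -0.1092 -0.0152]
n 1145 top z 0.15948991951560307 -> underside above rim 0.010489919515603074 slope deg along toolx -0.3379461565331856 tooly 0.18956474827920097
spigot top 649 [0.46906467 0.12002883 0.16748485]
flange top 440 [0.47466948 0.13550915 0.13033458]
```

Request:
{"name": "move_arm", "arguments": {"motion": [[40,0.05,0.05,0,0,0,2],[40,0.05,0.05,0,0,0,4],[40,0.05,0.05,0,0,0,6],[40,0.05,0.05,0,0,0,6]]}}

```text
clock: 11.95
position: [0.4677, 0.1165, 0.1316]
orientation: [-179.9, -0.0, 81.6]
force: [0.0, 0.1, 0.1]
gripper_width: 0.0457
grip_force: 55.0
```

Request:
{"name": "move_arm", "arguments": {"motion": [[40,0,0,0,0,0,2],[40,0,0,0,0,0,4],[40,0,0,0,0,0,6],[40,0,0,0,0,0,6]]}}

```text
clock: 12.35
position: [0.4677, 0.1165, 0.1316]
orientation: [-179.9, -0.0, 75.6]
force: [1.0, -0.4, -0.2]
gripper_width: 0.0457
grip_force: 55.0
```

```bash
python3 tilt.py
```

```text
[0.4677 0.1164 0.1316] [-1.799358e+02 -1.000000e-02  7.563960e+01] [ 1.053   0.7373 -0.5112] [ 0.0319 -0.1002 -0.0145]
n 1184 top z 0.15722838034741066 -> underside above rim 0.008228380347410663 slope deg along toolx -0.14240786980951614 tooly 0.17084424139512852
spigot top 536 [0.47050357 0.12099453 0.16749351]
flange top 519 [0.47283812 0.13675106 0.12821059]
```

It came free and is fully keyed, with the underside about 8 mm above the rim and no load. Now I'll push it home.

Request:
{"name": "move_arm", "arguments": {"motion": [[40,0,0,0.2,0,0,0],[40,0,0,0.4,0,0,0],[40,0,0,0.6,0,0,0],[40,0,0,0.8,0,0,0],[40,0,0,0.9,0,0,0],[40,0,0,1,0,0,0],[40,0,0,1.1,0,0,0],[40,0,0,1.1,0,0,0],[40,0,0,1.1,0,0,0]], "newtons": 60}}

```text
clock: 13.3
position: [0.468, 0.1164, 0.1236]
orientation: [-179.9, 0.0, 75.6]
force: [-9.5, -0.6, 15.3]
gripper_width: 0.0454
grip_force: 60.0
```

```bash
python3 tilt.py
```

```text
[0.468  0.1164 0.1235] [-1.799337e+02  6.000000e-03  7.558290e+01] [-10.2382  -0.1375  16.2921] [-0.0643  1.6786 -0.018 ]
n 1192 top z 0.14923372948173813 -> underside above rim 0.00023372948173813746 slope deg along toolx -0.15957722254114604 tooly 0.004223362487660186
spigot top 292 [0.47025009 0.12315739 0.16729138]
flange top 541 [0.47311329 0.13508671 0.12026498]
```

Request:
{"name": "move_arm", "arguments": {"motion": [[40,-0.02,-0.1,0.05,0,0,0],[40,-0.02,-0.1,0.05,0,0,0],[40,-0.02,-0.1,0.05,0,0,0],[40,-0.02,-0.1,0.05,0,0,0]]}}

```text
clock: 13.75
position: [0.468, 0.1164, 0.1235]
orientation: [179.9, -0.0, 75.6]
force: [-7.0, -0.6, 14.4]
gripper_width: 0.0452
grip_force: 60.0
```

```bash
python3 tilt.py
python3 - <<'E'
from h import *
o=[cv2.cvtColor(bot.snapshot(c)["color"],cv2.COLOR_RGB2BGR) for c in("wrist","scene")]
cv2.imwrite("pics/f.png",np.vstack([cv2.resize(o[0][130:300,170:350],(540,300)),cv2.resize(o[1],(540,290))[:,:]]))
E
```

```text
[0.468  0.1164 0.1236] [ 1.799233e+02 -3.380000e-02  7.557740e+01] [-6.931  -0.0745 14.8503] [-0.055   1.3729  0.0493]
n 1178 top z 0.14918915549941764 -> underside above rim 0.00018915549941764254 slope deg along toolx 0.015878584615909318 tooly 0.15154949672533194
spigot top 281 [0.47034333 0.12314548 0.16741745]
flange top 535 [0.47340127 0.13484865 0.12033634]
```

View pics/f.png

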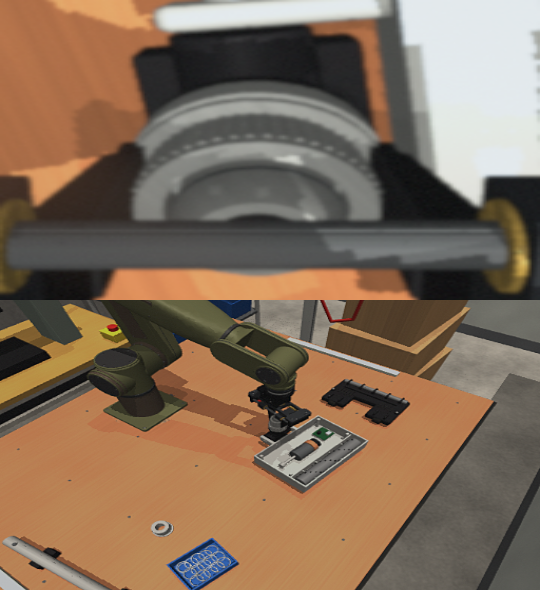

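The flange sits on the rim: top at 149.2 mm against 149 nominal, and a further 0.5 mm of commanded push doesn't move it. The odd sleeve still stands upright and the bystanders haven't moved, so I'm handing in.

```bash
python3 -c "
from station import bot
print(bot.close_job())"
```

```text
the job is handed in; nothing more can be done
None
```

The wide-bore sleeve is keyed over the cross pin and held pushed home on the cup rim by the gripper, within about 0.2 mm by camera; the other sleeve still stands upright, the cover, screwdriver and bin were not touched, and the job is handed in (no verdict was returned).

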